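Make up the finishing kit for a burnt medallion

TASK

Make up the finishing kit for the burnt flower medallion in the tray with the charcoal and yellow inserts: put the round disc with the burnt flower (flower up), the cork sanding block, the blue and white eraser and the red crayon each into the cut-out made for its shape, lying flat on the yellow floor and not on the edge. The plain disc and the yellow crayon do not belong to the kit: leave them where they lie.

Things in the scene. Friction and masses are not known exactly. Their poses are not given: they have to be found in the camera images.
- burnt_disc: Round plywood disc with a flower burnt into its upper face, 50 across, 6 thick, lying flat on the bench. Origin at the centre of its underside, z up through the flower face. Sizes in mm.
- sanding_block: Cork sanding block wrapped in brown abrasive paper, 62 along its x, 104 along its y, 31 high. Origin at the centre of its underside, z up. Either end may lead. Sizes in mm.
- eraser: Eraser, half blue sleeve and half white, 20 along its x, 42 along its y, 13 high. Origin at the centre of its underside, z up. Either end may lead. Sizes in mm.
- red_crayon: Red wax crayon lying on its side, 10 thick, 68 long along its y, its cone (the last 10 mm) at -y; it does not roll. Origin below its middle, on the bench; z up. Either end may lead. Sizes in mm.
- plain_disc: Look-alike: plain plywood disc without a flower, 45 across, 6 thick. Does not belong to the kit. Origin at the centre of its underside. Sizes in mm.
- yellow_crayon: Look-alike: yellow wax crayon, same shape and size as the red one (10 thick, 68 long along its y). Does not belong to the kit. Origin below its middle. Sizes in mm.
- disc_insert: Fixed charcoal insert, 90 (x) by 132 (y) by 10 mm, one of four that swap places in a low plywood tray. Pocket for the disc: round well 66 across with yellow floor, 6 deep. A black finger channel 32 wide, as deep, crosses it along x. Origin at the insert's underside, 6 above the bench, below the pocket's centre; floor 4 above origin, z up.
- block_insert: Fixed charcoal insert, 90 (x) by 132 (y) by 10 mm, one of four that swap places in a low plywood tray. Pocket for the block: the largest, 78 (x) by 120 (y), with yellow floor, 6 deep. No finger channel. Origin at the insert's underside, 6 above the bench, below the pocket's centre; floor 4 above origin, z up. Tray: outside 200 x 284, walls 7 thick, tops 19 above the bench.
- eraser_insert: Fixed charcoal insert, 90 (x) by 132 (y) by 10 mm, one of four that swap places in a low plywood tray. Pocket for the eraser: short rectangle 37 (x) by 58 (y) with yellow floor, 6 deep. A black finger channel 32 wide, as deep, crosses it along x. Origin at the insert's underside, 6 above the bench, below the pocket's centre; floor 4 above origin, z up.
- crayon_insert: Fixed charcoal insert, 90 (x) by 132 (y) by 10 mm, one of four that swap places in a low plywood tray. Pocket for the crayon: long trough 26 (x) by 84 (y) with yellow floor, 6 deep. A black finger channel 32 wide, as deep, crosses it along x. Origin at the insert's underside, 6 above the bench, below the pocket's centre; floor 4 above origin, z up.

How it is judged:
By the outcome, as a careful person would: the job done as asked, in the order asked, and still so for the second after the job is handed in, with the robot touching nothing.
It also fails if it takes over 96 s, if anything falls off the work surface, if the arm or the gripper's body presses on something with over 40 N, if the wrist force passes 120 N, or if a joint passes its speed limit or range.

ROBOT

A 6-joint arm with a two-finger parallel gripper is mounted at the origin on a cart in front of the work surface, level with it; the furniture and walls round the work are solid. World frame = base frame: x ahead of the robot, y to its left, z up, the work surface at z = 0. Lengths are in m, angles in rad, forces in N, time in s.
With the tool pointing down it reaches from about 0.275 to 0.75 m from the base axis. Payload 10.2 kg.
Tool frame: the origin (TCP) lies midway between the tips of the shut fingers; the grasp point (between the pads) lies behind it (ctrl.hold_point_z is the z of the grasp point in the tool frame, in m); z points along the fingers, y is the line along which they close (so a half turn about z gives the same grasp; the last joint's range is limited). The gripper opens to 85 mm and grips with 20 to 120 N. Pads are 22 mm wide; open, the fingers measure 114 mm over their backs; the gripper's body (76 mm by 85 mm) begins 54 mm behind the grasp point. The pads swing forward as they close: fully open they stand 13 mm farther back than shut.
Start: joints at [0.98, 0.313, 1.498, -0, 1.331, -0.223], TCP at [0.189, 0.49, 0.231] pointing down, gripper open.
Joint ranges: [-2.94, 2.94], [-0.97, 2.17], [0.19, 2.56], [-1.23, 4.37], [0.02, 3.11], [-2.88, 2.88]. Speed limits (rad/s): [2.39, 2.39, 3.01, 3.14, 3.14, 3.14].

INTERFACE

Orientations are given as a rotation vector (axis times angle).
In Python, from cell import ctrl gives the robot as it stands. The module is installed in compiled form; this text tells all that it offers.
- The arm moves only by the shell command python3 -m crank 'ROWS' [FORCE]. ROWS is JSON, a list of rows, each a list of 7 numbers: the turn, a rotation vector about the tool's x, y, z in rad, then the shift along the tool's x, y, z in cm, then the finger opening in cm, from 0 to 8.54. A call has 1 to 5 rows; each row is the pose to reach, as a shift and turn from the pose commanded when the call began, along the tool's axes at that moment; what a row does not reach only later rows make up. A row lasts 1/8 s, in which the tool goes at most 62.5 mm and 10.7 degrees, less where a joint would pass 70% of its speed; a pose out of reach is approached as far as the arm can. A call with a gripper value outside its range is refused whole. The fingers move at their own pace and stop on an object; FORCE is the grip in N (left out, the last holds). Time passes only in rows, so rows that repeat a pose let the fingers close. It gives the time, the measured TCP pose, the force, the opening and the grip force at its end, in the units of the state.
- ctrl.sense(): the state, without advancing time (a new reading comes with each control period).
- ctrl.grab_frame(name): name is "scene" or "top" or "wrist"; returns a dict with "image" (420x560x3 uint8, red, green, blue), "intrinsics" (3x3 intrinsics, pixels), "k1" (the pictures are not rectified: a ray, as slopes to the right and down, at radius r is drawn at 1 + k1 r^2 times it, then the intrinsics apply), "position" and "attitude" of the camera in the world. Camera axes: x right, y down, z forward; pixel columns grow to the right and rows downward; lengths in m; the calibration is good to about 2 mm. A picture is of the moment at which its call begins. There is no depth.
- ctrl.close_job(): hands the job in; it is judged then, once.
The state is a dict: "t": time; "joints": joint angles; "joint_velocities": joint speeds; "joint_efforts": joint torques, N m; "ee_pos": TCP position; "eef_rot": TCP orientation; "contact_force": force on the tool from outside, world axes, zero at the start; "ft_torque": the same for the moment, N m; "opening": finger opening in m; "gripper_force": force on a finger pad.
Only numpy, scipy, OpenCV 4.12 (cv2) and the standard library are available. Lean on these libraries where they do the work, as an engineer would, in place of code of your own. Each camera call takes 0.05 s, during which the arm holds its last target. There are 200 camera calls.

## Working session

There is one attempt and no reset: what is moved stays moved. The work goes in short steps, Python scripts to look and compute and a shell command to move; the robot and the scene stay as the last step left them, time stands still between calls to the robot, and variables do not carry over. Pictures are saved under pics/ and viewed, at most 14 in all, crops included, and the job is handed in when it is done.

```bash
mkdir -p pics
cat > h.py <<'E'
import numpy as np, cv2
from scipy.spatial.transform import Rotation as R
from cell import ctrl
def shot(n,f):
    d=ctrl.grab_frame(n); cv2.imwrite('pics/'+f,d['image'][:,:,::-1]); 
    np.savez('pics/'+f+'.npz',K=d['intrinsics'],k1=d['k1'],p=d['position'],a=np.array(d['attitude']))
    return d
def world(f,px,z):
    d=np.load('pics/'+f+'.npz'); K=d['K']; px=np.atleast_2d(np.array(px,float))
    s=cv2.undistortPoints(px[:,None],K,np.array([float(d['k1']),0,0,0]))[:,0]
    a=d['a']; M=a if a.shape==(3,3) else R.from_rotvec(a).as_matrix()
    r=np.c_[s,np.ones(len(s))]@M.T; 
    return d['p']+r*((z-d['p'][2])/r[:,2])[:,None]
E
python3 - <<'E'
from h import *
for n in('top','scene'):
    d=shot(n,n+'1.png'); print(d['position'],d['attitude'],d['k1'],d['intrinsics'])
print(ctrl.sense(),ctrl.hold_point_z)
E
```

```text
[0.357379   0.12379255 0.88534006] [-2.16366814  2.12153195 -0.21449936] -0.059561100916406526 [[414.0701423    0.         281.01105449]
 [  0.         414.0701423  206.57410447]
 [  0.           0.           1.        ]]
[-0.38839409 -0.5604417   0.93596508] [-2.04385669  1.02038808 -0.50341238] -0.12327071644121752 [[514.06071173   0.         278.68701115]
 [  0.         514.06071173 213.10099599]
 [  0.           0.           1.        ]]
{'t': 0.1, 'joints': array([ 9.79562381e-01,  3.13392965e-01,  1.49833291e+00, -5.22761646e-07,
        1.33097711e+00, -2.23403306e-01]), 'joint_velocities': array([ 0.00014898, -0.0017643 , -0.00067431, -0.00034921, -0.00010305,
        0.00106854]), 'joint_efforts': array([ 2.53467944e-03, -4.12899005e+01, -2.60141534e+01, -2.15471064e-04,
        3.01195483e-03,  1.42021852e-05]), 'ee_pos': array([0.18867686, 0.48969571, 0.23080347]), 'eef_rot': array([-5.74454640e-01, -3.08817796e+00,  1.60150681e-03]), 'contact_force': array([0.04250935, 0.99842015, 0.53089916]), 'ft_torque': array([0.02291408, 0.03218738, 0.00585311]), 'gripper_force': 0.0, 'opening': 0.08568625039635633} -0.0187
```

View pics/top1.png

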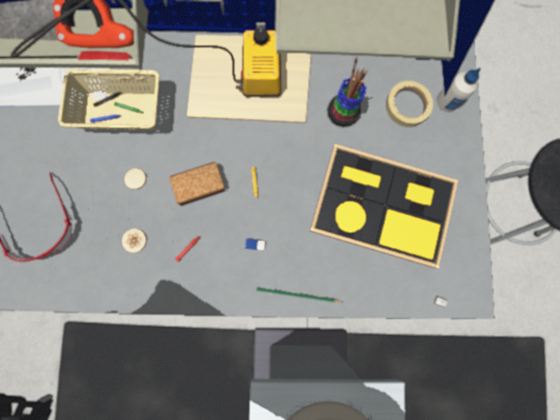

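View pics/scene1.png

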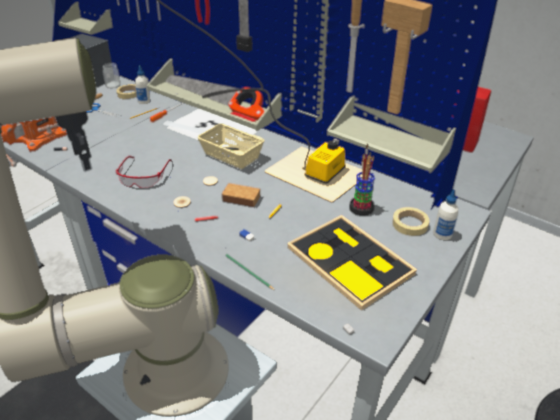

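The top view shows the burnt disc at (133,240), plain disc (135,178), block (198,183), red crayon (188,248), eraser (256,244) and yellow crayon (255,182). The pockets are disc (351,216), block (410,234), crayon (361,177) and eraser (420,195). Next I'll segment these to get positions.

```bash
cat > m.py <<'E'
from h import *
f='top1.png'; im=cv2.imread('pics/'+f); hsv=cv2.cvtColor(im,cv2.COLOR_BGR2HSV).astype(int); H,S,V=hsv[...,0],hsv[...,1],hsv[...,2]
def meas(name,mask,box,z,mode='rect'):
    x0,y0,x1,y1=box; m=np.zeros(mask.shape,np.uint8); m[y0:y1,x0:x1]=mask[y0:y1,x0:x1]
    n,l,st,_=cv2.connectedComponentsWithStats(m); 
    i=1+st[1:,4].argmax(); m=(l==i).astype(np.uint8)
    if mode=='all': m=(l>0).astype(np.uint8)
    c=max(cv2.findContours(m,0,1)[0],key=len) if mode!='all' else cv2.findNonZero(m)
    w=world(f,np.argwhere(m)[:,::-1],z); 
    r=cv2.minAreaRect((w[:,:2]*1000).astype(np.float32)); b=cv2.boxPoints(r)
    e=[b[1]-b[0],b[2]-b[1]]; e=max(e,key=np.linalg.norm)
    print(name,'mean',(w.mean(0)*1000).round(1)[:2],'rectc',np.round(r[0],1),'size',np.round(r[1],1),'long axis deg',round(np.degrees(np.arctan2(e[1],e[0]))%180,1),len(w))
wood=(S>50)&(H<30)
meas('burnt',(S>40)&(H<35)|(V<90),(115,222,152,258),.006)
meas('plain',(S>40)&(H<35),(118,162,152,195),.006)
meas('block',(S>60)&(H<30),(160,150,235,215),.031)
meas('red',(S>110)&((H<12)|(H>168)),(165,228,210,270),.005)
meas('yellow',(S>110)&(H<35),(240,160,270,205),.005)
er=((S>120)&(H>100)&(H<135))|(V>190)
meas('eraser',er,(238,230,275,258),.013,'all')
Y=(S>130)&(H>22)&(H<35)&(V>140)
meas('pdisc',Y,(325,190,376,240),.010)
meas('pblock',Y,(375,205,445,262),.010)
meas('peraser',Y,(400,178,440,212),.010)
meas('pcrayon',Y,(335,160,385,192),.010)
T=wood&~Y
meas('tray',T|Y,(300,140,465,275),.019)
E
python3 m.py
python3 - <<'E'
from h import *
print(R.from_rotvec(ctrl.sense()['eef_rot']).as_matrix().round(3))
E
```

```text
burnt mean [434.  412.4] rectc [431.8 413.7] size [49.3 49.1] long axis deg 4.0 405
plain mean [570.4 418.2] rectc [567.6 421. ] size [45.1 43.8] long axis deg 4.4 213
block mean [553.5 281. ] rectc [553.8 281.1] size [ 66.2 105.8] long axis deg 110.2 1528
red mean [417.3 299.5] rectc [418.1 298.9] size [ 7.1 64.8] long axis deg 139.3 104
yellow mean [565.6 160.7] rectc [566.1 160.9] size [65.7  8.4] long axis deg 7.4 114
eraser mean [428.8 155.3] rectc [428.8 155.1] size [38.1 18.4] long axis deg 82.4 150
pdisc mean [493.1 -46.8] rectc [492.7 -47. ] size [65.2 67.8] long axis deg 179.7 782
pblock mean [ 457.4 -175.9] rectc [ 457.7 -176.3] size [122.1  80.4] long axis deg 74.7 2060
peraser mean [ 546.2 -200.7] rectc [ 545.9 -200.8] size [59.5 40.4] long axis deg 74.4 467
pcrayon mean [582.  -71.5] rectc [581.6 -71.4] size [86.2 29.5] long axis deg 74.3 494
tray mean [ 487.  -147.7] rectc [ 518.6 -122.2] size [284.3 201.8] long axis deg 74.6 4371
[[-0.933  0.36  -0.001]
 [ 0.36   0.933 -0.001]
 [ 0.    -0.001 -1.   ]]
```

```bash
cat >> h.py <<'E'
def plan(x,y,z,yaw,o=None):
    """rotvec z (rad) and shifts (cm) in tool axes, keeping the tool vertical; yaw = world angle of tool y, deg; x,y,z in mm"""
    s=ctrl.sense(); M=R.from_rotvec(s['eef_rot']).as_matrix(); c,q=np.cos(np.radians(yaw)),np.sin(np.radians(yaw))
    T=np.array([[-q,c,0],[c,q,0],[0,0,-1.]]); rv=R.from_matrix(M.T@T).as_rotvec(); d=M.T@(np.array([x,y,z])/1000-s['ee_pos'])*100
    print(f't={s["t"]:.2f}','pos',(s['ee_pos']*1000).round(1),'yaw',np.degrees(np.arctan2(M[1,1],M[0,1])).round(1),'open',round(s['opening']*1000,1),'gf',round(s['gripper_force'],1),'F',np.round(s['contact_force'],1),'-> turn',rv.round(3),'shift',d.round(2))
E
python3 -c "
from h import *
plan(433,413,110,20)"
```

```text
t=0.10 pos [188.7 489.7 230.8] yaw 68.9 open 85.7 gf 0.0 F [0.  1.  0.5] -> turn [-0.001  0.     0.854] shift [-25.56   1.64  12.07]
```

```bash
python3 -m crank '[[0,0,0.854,-25.56,1.64,12.1,6.5],[0,0,0.854,-25.56,1.64,12.1,6.5],[0,0,0.854,-25.56,1.64,12.1,6.5],[0,0,0.854,-25.56,1.64,12.1,6.5],[0,0,0.854,-25.56,1.64,12.1,6.5]]'; python3 -m crank '[[0,0,0,0,0,0,6.5],[0,0,0,0,0,0,6.5]]'
python3 -c "
from h import *
d=shot('wrist','w1.png'); print(d['position'],d['attitude']); plan(433,413,110,20)"
```

```text
t: 0.72
ee_pos: [0.435, 0.4116, 0.1082]
eef_rot: [-1.81, -2.567, 0.004]
contact_force: [-0.3, 0.8, -0.1]
opening: 0.065
gripper_force: 0.0
t: 0.98
ee_pos: [0.4325, 0.4136, 0.1105]
eef_rot: [-1.8, -2.575, 0.0]
contact_force: [-0.4, -0.3, -0.1]
opening: 0.0651
gripper_force: 0.0
[0.40800974 0.48227126 0.25384363] [2.81188798 0.49922976 0.07165659]
t=1.02 pos [432.4 413.9 110.8] yaw 20.1 open 64.8 gf 0.0 F [0.3 0.4 0.5] -> turn [ 0.    -0.     0.002] shift [-0.1   0.03  0.08]
```

View pics/w1.png

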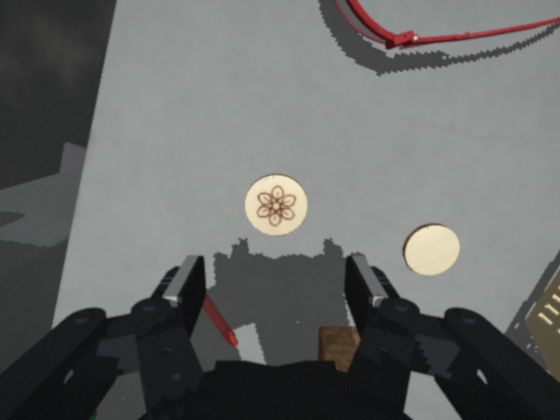

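The wrist view shows the flower disc centred at (276,204), flower up, between the fingers. The plain disc is at (432,249).

```bash
python3 -c "
from h import *
print(world('w1.png',[[276,205],[432,249]],.006)*1000); plan(433,413,12,20)"
```

```text
[[433.51073531 415.07517233   6.        ]
 [568.03139115 423.96474293   6.        ]]
t=1.02 pos [432.4 413.9 110.8] yaw 20.1 open 64.8 gf 0.0 F [0.3 0.4 0.5] -> turn [ 0.    -0.     0.002] shift [-0.11  0.03  9.88]
```

```bash
python3 -m crank '[[0,0,0,-0.05,0.1,9.8,6],[0,0,0,-0.05,0.1,10,6],[0,0,0,-0.05,0.1,10.6,6],[0,0,0,-0.05,0.1,10.8,6],[0,0,0,-0.05,0.1,10.8,6]]' 30;  python3 -m crank '[[0,0,0,0,0,0.2,6],[0,0,0,0,0,0.2,6]]'
python3 -c "
from h import *
d=shot('wrist','w2.png'); plan(433,414.5,0,20)"
```

```text
t: 1.65
ee_pos: [0.4349, 0.4139, 0.0041]
eef_rot: [1.801, 2.573, 0.004]
contact_force: [-0.8, 0.4, 0.3]
opening: 0.0599
gripper_force: 0.0
t: 1.9
ee_pos: [0.4344, 0.4132, 0.0007]
eef_rot: [1.802, 2.573, 0.001]
contact_force: [-0.5, -0.3, -0.9]
opening: 0.0598
gripper_force: 0.0
t=1.95 pos [434.4 413.2   0.6] yaw 20.0 open 59.9 gf 0.0 F [ 0.  -0.6  0.1] -> turn [ 0. -0. -0.] shift [ 0.17 -0.09  0.06]
```

View pics/w2.png

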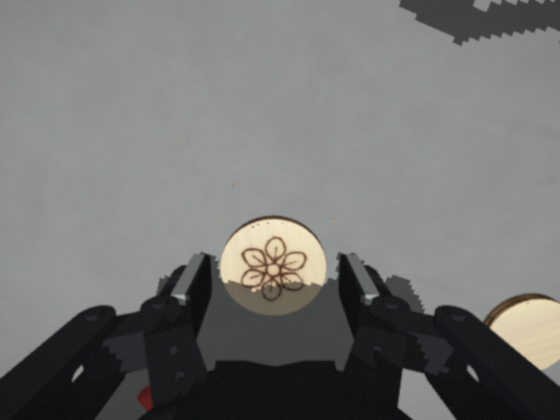

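The disc at (273,266) sits between the pads, and there's no bench contact yet. I'll step down with force checks.

```bash
python3 -m crank '[[0,0,0,0.1,-0.1,0.3,5.6],[0,0,0,0.1,-0.1,0.3,5.6]]'; python3 -m crank '[[0,0,0,0,0,0.1,5.6],[0,0,0,0,0,0.1,5.6]]';python3 -m crank '[[0,0,0,0,0,0.1,5.6],[0,0,0,0,0,0.1,5.6]]'
```

```text
t: 2.2
ee_pos: [0.4328, 0.4137, -0.003]
eef_rot: [-1.802, -2.573, 0.001]
contact_force: [0.5, 0.0, 0.3]
opening: 0.056
gripper_force: 0.0
t: 2.45
ee_pos: [0.433, 0.4137, -0.0038]
eef_rot: [-1.802, -2.573, 0.0]
contact_force: [0.2, 0.2, 1.1]
opening: 0.056
gripper_force: 0.0
t: 2.7
ee_pos: [0.4331, 0.4138, -0.0041]
eef_rot: [1.802, 2.573, 0.0]
contact_force: [-0.9, -1.3, 5.0]
opening: 0.0562
gripper_force: 2.7
```

```bash
python3 -m crank '[[0,0,0,0,0,-0.25,5.6],[0,0,0,0,0,-0.25,4.6],[0,0,0,0,0,-0.25,4.6],[0,0,0,0,0,-0.25,4.6]]' 40;python3 -m crank '[[0,0,0,0,0,-3,4.6],[0,0,0,0,0,-10,4.6],[0,0,0,0,0,-10,4.6],[0,0,0,0,0,-10,4.6]]'
python3 -c "
from h import *
d=shot('wrist','w3.png'); plan(493,-47,100,-15.5)"
```

```text
t: 3.2
ee_pos: [0.4333, 0.4139, -0.0014]
eef_rot: [1.802, 2.573, 0.001]
contact_force: [-1.9, -1.5, 8.0]
opening: 0.0475
gripper_force: 39.9
t: 3.7
ee_pos: [0.4329, 0.4137, 0.0976]
eef_rot: [1.802, 2.573, 0.0]
contact_force: [-0.7, -0.7, -1.3]
opening: 0.0474
gripper_force: 41.3
t=3.75 pos [432.5 413.4  96.6] yaw 20.0 open 47.6 gf 41.3 F [ 0.   0.  -1.4] -> turn [-0.002  0.001  0.619] shift [-45.33 -10.06  -0.3 ]
```

View pics/w3.png

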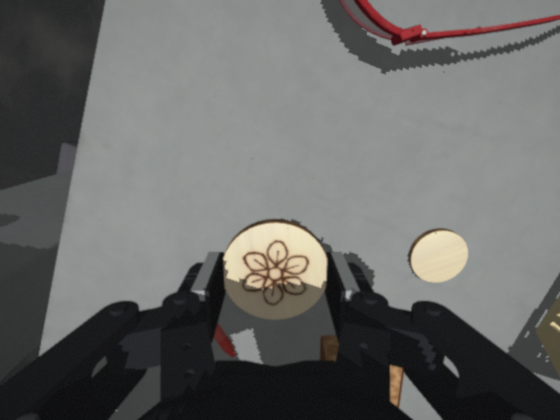

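The disc is gripped level, flower up, centred at (275,270). I'll check its offset from the tool and carry it over the well.

```bash
python3 -c "
from h import *
print(world('w3.png',[[275,270]],.104)*1000)"; python3 -m crank '[[0,0,0.619,-45.3,-10.1,-0.3,4.6],[0,0,0.619,-45.3,-10.1,-0.3,4.6],[0,0,0.619,-45.3,-10.1,-0.3,4.6],[0,0,0.619,-45.3,-10.1,-0.3,4.6],[0,0,0.619,-45.3,-10.1,-0.3,4.6]]';  python3 -m crank '[[0,0,0.1,-18,-6,-0.3,4.6]]'
python3 -c "
from h import *
plan(493,-47,100,-15.5)"
```

```text
[[432.9730408  415.38232976 104.        ]]
t: 4.38
ee_pos: [0.4726, 0.1019, 0.0984]
eef_rot: [-2.499, -1.901, 0.003]
contact_force: [0.7, 0.5, -0.5]
opening: 0.047
gripper_force: 41.3
t: 4.5
ee_pos: [0.4387, 0.0496, 0.0995]
eef_rot: [-2.595, -1.77, 0.002]
contact_force: [0.3, -1.4, 0.2]
opening: 0.0475
gripper_force: 41.4
t=4.50 pos [438.7  49.6  99.5] yaw -21.4 open 47.5 gf 41.4 F [ 0.3 -1.4  0.2] -> turn [-0.001  0.    -0.103] shift [-7.01  8.58 -0.06]
```

```bash
python3 -m crank '[[0,0,-0.1,-7,8.6,0,4.6],[0,0,-0.1,-7,8.6,0,4.6],[0,0,-0.1,-7,8.6,0,4.6],[0,0,-0.1,-7,8.6,0,4.6]]'
python3 -c "
from h import *
d=shot('wrist','w4.png'); plan(493,-47,14,-15.5)"
```

```text
t: 5.0
ee_pos: [0.4925, -0.0438, 0.0995]
eef_rot: [-2.498, -1.901, 0.003]
contact_force: [0.2, 1.4, -0.1]
opening: 0.0474
gripper_force: 41.4
t=5.05 pos [492.5 -43.4  99.8] yaw -15.4 open 47.2 gf 41.4 F [ 0.2  0.6 -0.7] -> turn [-0.002 -0.     0.001] shift [-0.34  0.16  8.58]
```

View pics/w4.png

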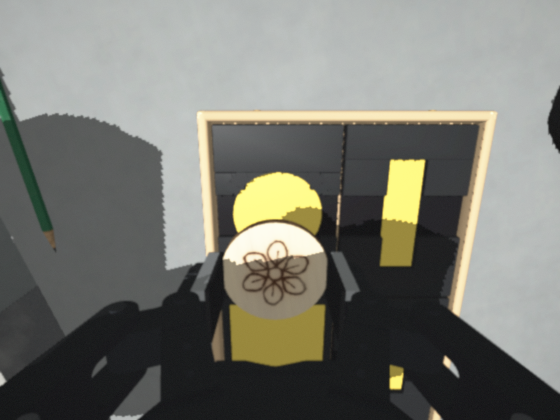

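The disc is held over the well: the yellow circle spans columns 233–322 with its top at row 172. The tray's outer corners are at (199,112) and (497,112).

```bash
python3 -c "
from h import *
print(world('w4.png',[[233,209],[322,209],[279,172],[389,160],[426,160],[381,266],[411,266]],.010)*1000)
w=world('w4.png',[[199,112],[497,112]],.019)*1000; print(w, np.linalg.norm(w[1]-w[0]))
u=np.array([np.cos(np.radians(74.5)),np.sin(np.radians(74.5))]); v=np.array([u[1],-u[0]])
print('expected corners',np.array([518.6,-122.2])+142*u-100*v,np.array([518.6,-122.2])+142*u+100*v)
"
```

```text
[[ 462.86019881  -33.11013389   10.        ]
 [ 527.16790724  -50.80912332   10.        ]
 [ 503.47295391  -15.22172814   10.        ]
 [ 581.78407899  -27.76812824   10.        ]
 [ 607.37443186  -34.80642813   10.        ]
 [ 561.48453713 -109.09328087   10.        ]
 [ 584.35800528 -115.39351656   10.        ]]
[[463.29308836  39.24965504  19.        ]
 [653.52870635 -13.15386376  19.        ]] 197.32136005431119
expected corners [460.18480408  41.35936196] [652.91089472 -12.08831325]
```

```bash
python3 -m crank '[[0,0,0,-0.44,0.18,3,4.6],[0,0,0,-0.44,0.18,7,4.6],[0,0,0,-0.44,0.18,8.4,4.6],[0,0,0,-0.44,0.18,8.4,4.6]]'
python3 -c "
from h import *
plan(493,-48,9.3,-15.5)"
```

```text
t: 5.55
ee_pos: [0.4937, -0.0484, 0.0166]
eef_rot: [-2.498, -1.903, 0.001]
contact_force: [-0.1, -0.3, 0.1]
opening: 0.0474
gripper_force: 41.4
t=5.55 pos [493.7 -48.4  16.6] yaw -15.4 open 47.4 gf 41.4 F [-0.1 -0.3  0.1] -> turn [-0.001 -0.     0.001] shift [ 0.02 -0.07  0.73]
```

```bash
python3 -m crank '[[0,0,0,0,-0.05,0.6,4.6],[0,0,0,0,-0.05,0.6,4.6],[0,0,0,0,-0.05,0.65,4.6]]'; python3 -m crank '[[0,0,0,0,0,0,5.7],[0,0,0,0,0,0,5.7],[0,0,0,0,0,-5,5.7],[0,0,0,0,0,-11,5.7],[0,0,0,0,0,-11,8.5]]'
python3 -c "
from h import *
d=shot('wrist','w5.png'); plan(553.5,281,140,20.2)"
```

```text
t: 5.92
ee_pos: [0.4938, -0.049, 0.0108]
eef_rot: [2.5, 1.902, 0.001]
contact_force: [0.4, 0.9, -1.5]
opening: 0.0476
gripper_force: 41.4
t: 6.55
ee_pos: [0.4955, -0.0495, 0.1244]
eef_rot: [2.494, 1.898, 0.007]
contact_force: [0.1, 0.2, -0.3]
opening: 0.073
gripper_force: 0.0
t=6.60 pos [494.2 -49.1 121.8] yaw -15.5 open 79.9 gf 0.0 F [-0.4  0.7 -0.1] -> turn [ 0.003  0.001 -0.623] shift [33.4  -3.08 -1.83]
```

View pics/w5.png

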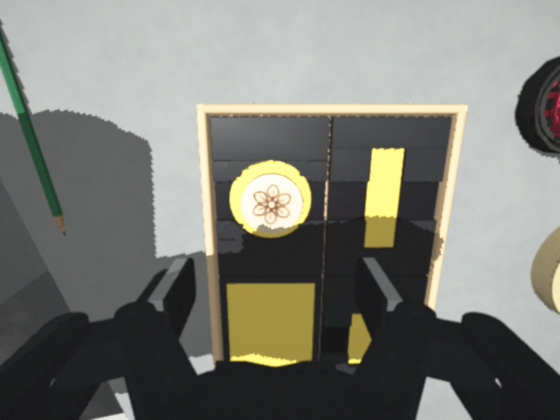

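The disc lies in its well at (271,205), flower up, with yellow floor visible all round. Next is the block.

```bash
python3 -m crank '[[0,0,-0.623,33.4,-3.1,-1.8,8.5],[0,0,-0.623,33.4,-3.1,-1.8,8.5],[0,0,-0.623,33.4,-3.1,-1.8,8.5],[0,0,-0.623,33.4,-3.1,-1.8,8.5],[0,0,-0.623,33.4,-3.1,-1.8,8.5]]';python3 -m crank '[[0,0,0,4,0,0,8.5],[0,0,0,2,0,0,8.5]]'
python3 -c "
from h import *
d=shot('wrist','w6.png'); plan(553.5,281,140,20.2)"
```

```text
t: 7.22
ee_pos: [0.548, 0.2601, 0.1355]
eef_rot: [-1.795, -2.576, 0.003]
contact_force: [0.9, -0.5, -0.2]
opening: 0.0849
gripper_force: 0.0
t: 7.48
ee_pos: [0.5396, 0.2799, 0.1349]
eef_rot: [-1.788, -2.58, 0.004]
contact_force: [-0.6, -0.8, 0.0]
opening: 0.0854
gripper_force: 0.0
t=7.53 pos [541.5 275.7 135.2] yaw 20.3 open 85.1 gf 0.0 F [ 2.  -2.7 -0.2] -> turn [-0.003  0.001  0.002] shift [ 0.08  1.31 -0.49]
```

View pics/w6.png

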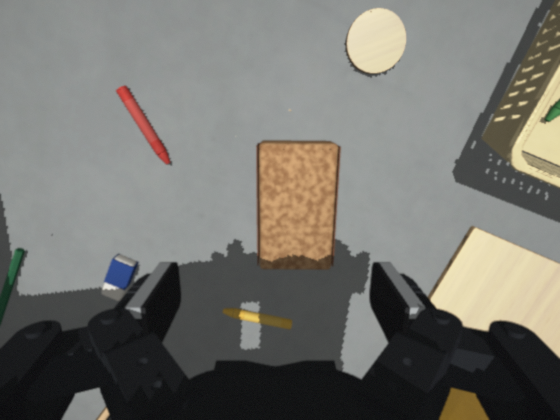

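The block's top corners are at about (258,141), (339,143), (334,268) and (259,266). The red crayon runs from (121,88) to (169,163) and the eraser is at about (120,274).

```bash
python3 -c "
from h import *
w=world('w6.png',[[259,142],[338,145],[333,260],[259,260]],.031)*1000
r=cv2.minAreaRect(w[:,:2].astype(np.float32));print(w.round(1),r,w.mean(0))
for a,b in((0,3),(1,2)): e=w[a]-w[b]; print(np.degrees(np.arctan2(e[1],e[0])))
w=world('w6.png',[[121,88],[169,163]],.005)*1000; print(w,w.mean(0),np.degrees(np.arctan2(*(w[0]-w[1])[[1,0]])))
plan(554.5,280,80,20.2)
"
```

```text
[[511.  323.   31. ]
 [567.3 341.8  31. ]
 [601.6 253.5  31. ]
 [543.8 231.7  31. ]] ((555.5882568359375, 287.9870300292969), (61.76239776611328, 97.00907897949219), 20.676921844482422) [555.92827527 287.50306592  31.        ]
109.7886548801574
111.23030007565933
[[393.54191584 321.55977804   5.        ]
 [445.20467331 277.1140433    5.        ]] [419.37329457 299.33691067   5.        ] 139.29442100896082
t=7.53 pos [541.5 275.7 135.2] yaw 20.3 open 85.1 gf 0.0 F [ 2.  -2.7 -0.2] -> turn [-0.003  0.001  0.002] shift [-0.04  1.39  5.51]
```

```bash
python3 -m crank '[[0,0,0,-0.2,1.5,5,8.5],[0,0,0,-0.2,1.5,9,8.5],[0,0,0,-0.2,1.5,12,8.5],[0,0,0,-0.2,1.5,12.6,8.5]]'
python3 -c "
from h import *
plan(555,282,8,20.4)
"
```

```text
t: 8.02
ee_pos: [0.5554, 0.2788, 0.0084]
eef_rot: [-1.797, -2.573, 0.006]
contact_force: [-0.4, 0.2, -0.0]
opening: 0.0853
gripper_force: 0.0
t=8.03 pos [555.4 278.8   8.4] yaw 20.1 open 85.3 gf 0.0 F [-0.4  0.2 -0. ] -> turn [-0.005 -0.    -0.005] shift [0.31 0.08 0.04]
```

```bash
python3 -m crank '[[0,0,0,0.2,0.1,0,6.0],[0,0,0,0.2,0.1,0,5.5],[0,0,0,0.2,0.1,0,5.5],[0,0,0,0.2,0.1,0,5.5],[0,0,0,0.2,0.1,0,5.5]]' 70; python3 -c "
from h import *
plan(555,282,100,20.4)
"; python3 -m crank '[[0,0,0,0,0,-2,5.5],[0,0,0,0,0,-8,5.5],[0,0,0,0,0,-9,5.5],[0,0,0,0,0,-9,5.5]]'
python3 -c "
from h import *
plan(458,-176,100,-15.5)
"
```

```text
t: 8.65
ee_pos: [0.5576, 0.2827, 0.0127]
eef_rot: [1.796, 2.575, 0.004]
contact_force: [1.0, -0.6, 6.6]
opening: 0.0608
gripper_force: 78.1
t=8.65 pos [557.6 282.7  12.7] yaw 20.2 open 60.8 gf 78.1 F [ 1.  -0.6  6.6] -> turn [ 0.003  0.    -0.003] shift [ 0.02 -0.25 -8.73]
t: 9.15
ee_pos: [0.5568, 0.2826, 0.1022]
eef_rot: [1.796, 2.576, 0.002]
contact_force: [-1.1, 0.2, -1.7]
opening: 0.06
gripper_force: 77.5
t=9.15 pos [556.8 282.6 102.2] yaw 20.2 open 60.0 gf 77.5 F [-1.1  0.2 -1.7] -> turn [ 0.002 -0.     0.624] shift [-39.61 -25.13   0.18]
```

```bash
python3 -m crank '[[0,0,0.624,-39.6,-25.1,0.2,5.5],[0,0,0.624,-39.6,-25.1,0.2,5.5],[0,0,0.624,-39.6,-25.1,0.2,5.5],[0,0,0.624,-39.6,-25.1,0.2,5.5],[0,0,0.624,-39.6,-25.1,0.2,5.5]]'
python3 -c "
from h import *
plan(458,-176,100,-15.5)
"
```

```text
t: 9.78
ee_pos: [0.4895, -0.0246, 0.0987]
eef_rot: [-2.5, -1.899, 0.002]
contact_force: [0.4, -0.9, -1.4]
opening: 0.0604
gripper_force: 77.4
t=9.78 pos [489.5 -24.6  98.7] yaw -15.6 open 60.4 gf 77.4 F [ 0.4 -0.9 -1.4] -> turn [-0.002 -0.    -0.001] shift [-15.43   1.03  -0.14]
```

```bash
python3 -m crank '[[0,0,0,-6,0.6,0,5.5],[0,0,0,-12,0.9,0,5.5],[0,0,0,-14,0.9,0,5.5],[0,0,0,-14,0.9,0,5.5],[0,0,0,-14,0.9,0,5.5]]'
python3 -c "
from h import *
d=shot('wrist','w7.png')
plan(458,-176,100,-15.5)
"
```

```text
t: 10.4
ee_pos: [0.4619, -0.1593, 0.0991]
eef_rot: [-2.499, -1.901, 0.001]
contact_force: [0.7, 0.0, -0.4]
opening: 0.0611
gripper_force: 77.4
t=10.45 pos [ 462.1 -159.2   99.2] yaw -15.5 open 60.7 gf 77.4 F [ 0.  -0.2 -1.5] -> turn [-0.001 -0.001  0.001] shift [-1.73  0.06 -0.08]
```

View pics/w7.png

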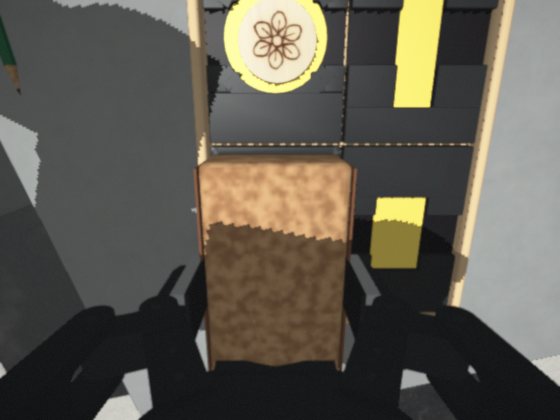

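The block is held square to the tray, with its far top edge from (199,165) to (353,166). The disc is still flat in its well at (276,40).

```bash
python3 -c "
from h import *
for z in(.112,.118,.124):
    w=world('w7.png',[[199,165],[353,166],[210,362],[343,360]],z)*1000; print(z,w.round(1)[:,:2].tolist(),np.linalg.norm(w[1]-w[0]),np.linalg.norm(w[2]-w[3]),w[:2].mean(0)-52*np.array([.267,.964,0]),np.degrees(np.arctan2(*(w[1]-w[0])[[1,0]])))
w=world('w7.png',[[374,198],[425,198]],.010)*1000;print(w,np.linalg.norm(w[1]-w[0]))
"
```

```text
0.112 [[446.5, -101.0], [506.3, -118.0], [419.7, -194.0], [482.6, -210.1]] 62.18595309399538 64.98696662424193 [ 462.54666602 -159.6492367   112.        ] -15.817776762782463
0.118 [[448.1, -100.5], [505.2, -116.7], [422.5, -189.2], [482.6, -204.5]] 59.3252355988411 61.99739513535649 [ 462.79323162 -158.7068845   118.        ] -15.817776762782467
0.124 [[449.8, -99.9], [504.1, -115.3], [425.4, -184.4], [482.6, -199.0]] 56.46451810368692 59.00782364647111 [ 463.03979722 -157.76453231  124.        ] -15.817776762782454
[[ 535.76740555 -168.17743025   10.        ]
 [ 572.21704428 -178.23589022   10.        ]] 37.81201898991932
```

```bash
python3 -m crank '[[0,0,0,-1.75,0.05,0,5.5],[0,0,0,-1.75,0.05,3,5.5],[0,0,0,-1.75,0.05,6,5.5],[0,0,0,-1.75,0.05,6.4,5.5],[0,0,0,-1.75,0.05,6.4,5.5]]'
python3 -c "
from h import *
plan(458,-176,24,-15.5)
"
```

```text
t: 11.08
ee_pos: [0.4583, -0.1776, 0.0364]
eef_rot: [2.5, 1.901, 0.0]
contact_force: [0.3, 0.2, -1.6]
opening: 0.0605
gripper_force: 77.3
t=11.07 pos [ 458.3 -177.6   36.4] yaw -15.5 open 60.5 gf 77.3 F [ 0.3  0.2 -1.6] -> turn [ 0.001  0.    -0.   ] shift [ 0.15 -0.07  1.24]
```

```bash
python3 -m crank '[[0,0,0,0.15,-0.05,0.6,5.5],[0,0,0,0.15,-0.05,0.9,5.5],[0,0,0,0.15,-0.05,0.9,5.5]]'; python3 -m crank '[[0,0,0,0,0,0.2,5.5],[0,0,0,0,0,0.3,5.5],[0,0,0,0,0,0.3,5.5]]'; python3 -m crank '[[0,0,0,0,0,0.2,5.5],[0,0,0,0,0,0.2,5.5]]'
```

```text
t: 11.45
ee_pos: [0.4579, -0.1757, 0.0268]
eef_rot: [2.501, 1.901, 0.0]
contact_force: [0.2, -0.6, 0.2]
opening: 0.0603
gripper_force: 77.3
t: 11.82
ee_pos: [0.4578, -0.1757, 0.0237]
eef_rot: [-2.501, -1.901, 0.0]
contact_force: [0.9, 0.5, -0.0]
opening: 0.0607
gripper_force: 77.3
t: 12.08
ee_pos: [0.458, -0.1758, 0.0227]
eef_rot: [2.501, 1.901, 0.0]
contact_force: [-5.3, 1.9, 12.6]
opening: 0.0607
gripper_force: 78.9
```

```bash
python3 -m crank '[[0,0,0,0,0,-0.1,6.6],[0,0,0,0,0,-0.1,7.6],[0,0,0,0,0,-0.1,8],[0,0,0,0,0,-4,8],[0,0,0,0,0,-10,8]]'
python3 -m crank '[[0,0,0,0,0,-1.5,3.5],[0,0,0,0,0,-1.5,3.5]]'
python3 -c "
from h import *
d=shot('wrist','w8.png')
plan(428.8,155.2,110,-7.6)
"
```

```text
t: 12.7
ee_pos: [0.457, -0.1752, 0.1217]
eef_rot: [-2.498, -1.899, 0.002]
contact_force: [0.9, -0.4, 0.7]
opening: 0.0799
gripper_force: 0.0
t: 12.95
ee_pos: [0.458, -0.1758, 0.1369]
eef_rot: [2.5, 1.9, 0.001]
contact_force: [0.4, 0.8, -0.4]
opening: 0.0452
gripper_force: 0.0
t=13.00 pos [ 457.5 -175.5  135.7] yaw -15.5 open 37.4 gf 0.0 F [0.3 0.1 0.1] -> turn [-0.001 -0.    -0.138] shift [ 31.09 -11.61   2.6 ]
```

View pics/w8.png

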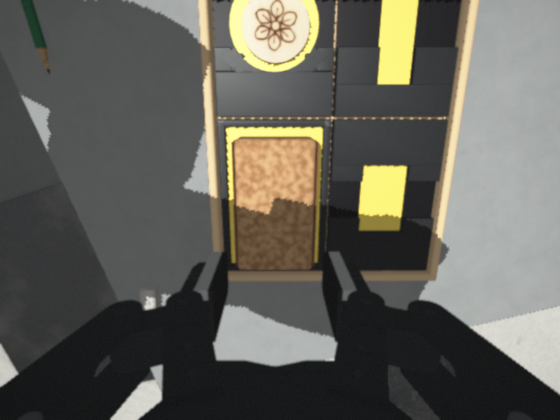

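The block sits inside its pocket, with yellow showing to the left, right and far side. Its top face spans (234,137)–(320,137) down to row 270. I'll check its centre and go to the eraser.

```bash
python3 -c "
from h import *
w=world('w8.png',[[234,137],[320,137],[236,270],[314,270]],.041)*1000;print(w.round(1),np.linalg.norm(w[1]-w[0]),np.linalg.norm(w[0]-w[2]),w.mean(0))
"
python3 -m crank '[[0,0,-0.138,31.1,-11.6,2.6,3.5],[0,0,-0.138,31.1,-11.6,2.6,3.5],[0,0,-0.138,31.1,-11.6,2.6,3.5],[0,0,-0.138,31.1,-11.6,2.6,3.5],[0,0,-0.138,31.1,-11.6,2.6,3.5]]'; python3 -m crank '[[0,0,0,1,0,0,3.5],[0,0,0,1,0,0,3.5]]'
python3 -c "
from h import *
d=shot('wrist','w9.png')
plan(428.8,155.2,110,-7.6)
"
```

```text
[[ 444.6 -115.2   41. ]
 [ 504.4 -131.8   41. ]
 [ 414.  -217.1   41. ]
 [ 475.4 -234.2   41. ]] 62.12095774039065 106.39295359686555 [ 459.59760496 -174.56525081   41.        ]
t: 13.62
ee_pos: [0.4298, 0.1365, 0.1105]
eef_rot: [-2.363, -2.067, 0.004]
contact_force: [2.4, -0.3, -0.2]
opening: 0.0351
gripper_force: 0.0
t: 13.88
ee_pos: [0.432, 0.1445, 0.1112]
eef_rot: [-2.362, -2.069, 0.003]
contact_force: [-0.9, -0.2, -0.6]
opening: 0.035
gripper_force: 0.0
t=13.93 pos [432.3 143.8 111.5] yaw -7.6 open 35.1 gf 0.0 F [0.  0.4 0.4] -> turn [-0.002  0.001 -0.001] shift [ 1.08 -0.5   0.15]
```

View pics/w9.png

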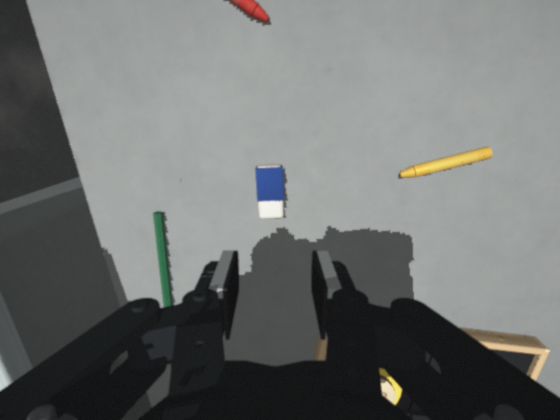

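The block is flat and centred. The eraser's top spans columns 257–284 and rows 165–218, nearly square to the fingers.

```bash
python3 -c "
from h import *
w=world('w9.png',[[256,166],[281,165],[259,218],[285,217]],.013)*1000;print(w.round(1),np.linalg.norm(w[1]-w[0]),np.linalg.norm(w[0]-w[2]),w.mean(0)); e=w[0]-w[2];f=w[1]-w[3];print([np.degrees(np.arctan2(a[1],a[0])) for a in(e,f)])
plan(429.5,156,10,-7); 
"
```

```text
[[422.5 179.4  13. ]
 [441.2 177.7  13. ]
 [418.8 138.5  13. ]
 [439.1 136.7  13. ]] 18.706902024259936 41.02285030562932 [430.41033483 158.05436229  13.        ]
[np.float64(84.81966009399305), np.float64(87.16970960526379)]
t=13.93 pos [432.3 143.8 111.5] yaw -7.6 open 35.1 gf 0.0 F [0.  0.4 0.4] -> turn [-0.002  0.001 -0.011] shift [ 1.18 -0.42 10.15]
```

```bash
python3 -m crank '[[0,0,-0.035,1.28,-0.4,4,3.5],[0,0,-0.035,1.28,-0.4,9,3.5],[0,0,-0.035,1.28,-0.4,10.8,3.5],[0,0,-0.035,1.28,-0.4,10.8,3.5]]' 40
python3 -c "
from h import *
plan(429.8,157,3,-5.5)
"
```

```text
t: 14.42
ee_pos: [0.4297, 0.1563, 0.0032]
eef_rot: [-2.329, -2.106, 0.004]
contact_force: [-0.0, -0.0, 0.6]
opening: 0.0351
gripper_force: 0.0
t=14.43 pos [429.7 156.3   3.2] yaw -5.8 open 35.1 gf 0.0 F [-0.  -0.   0.6] -> turn [-0.003  0.001 -0.004] shift [0.07 0.   0.02]
```

```bash
python3 -m crank '[[0,0,0,0,0,0,1.7],[0,0,0,0,0,0,1.7],[0,0,0,0,0,0,1.7],[0,0,0,0,0,0,1.7]]'; python3 -m crank '[[0,0,0,0,0,-4,1.7],[0,0,0,0,0,-9,1.7],[0,0,0,0,0,-10,1.7],[0,0,0,0,0,-10,1.7]]'
python3 -c "
from h import *
plan(546.5,-201,100,-15.5)
"
```

```text
t: 14.92
ee_pos: [0.4308, 0.1576, 0.0051]
eef_rot: [2.326, 2.109, 0.002]
contact_force: [-0.1, -2.4, 8.0]
opening: 0.0195
gripper_force: 40.5
t: 15.42
ee_pos: [0.4301, 0.1579, 0.1043]
eef_rot: [2.327, 2.11, 0.001]
contact_force: [0.3, 0.1, -0.1]
opening: 0.0192
gripper_force: 39.7
t=15.43 pos [430.1 157.9 104.3] yaw -5.6 open 19.2 gf 39.7 F [ 0.3  0.1 -0.1] -> turn [ 0.001 -0.     0.173] shift [-34.58  15.09   0.44]
```

```bash
python3 -m crank '[[0,0,0.173,-34.6,15.1,0.4,1.7],[0,0,0.173,-34.6,15.1,0.4,1.7],[0,0,0.173,-34.6,15.1,0.4,1.7],[0,0,0.173,-34.6,15.1,0.4,1.7],[0,0,0.173,-34.6,15.1,0.4,1.7]]'; python3 -m crank '[[0,0,0,-5,1.5,0,1.7],[0,0,0,-5,1.5,0,1.7],[0,0,0,-5,1.5,0,1.7]]'
python3 -c "
from h import *
d=shot('wrist','w10.png')
plan(546.5,-201,100,-15.5)
"
```

```text
t: 16.05
ee_pos: [0.5261, -0.1412, 0.0991]
eef_rot: [-2.499, -1.899, 0.002]
contact_force: [1.4, 0.1, 0.3]
opening: 0.0192
gripper_force: 39.7
t: 16.42
ee_pos: [0.5269, -0.1908, 0.0995]
eef_rot: [-2.499, -1.899, 0.001]
contact_force: [0.3, 0.2, -0.4]
opening: 0.0194
gripper_force: 39.7
t=16.48 pos [ 527.1 -190.4   99.9] yaw -15.5 open 19.0 gf 39.7 F [ 0.3 -0.1  0.3] -> turn [-0.002 -0.001  0.   ] shift [-0.5   2.15 -0.01]
```

View pics/w10.png

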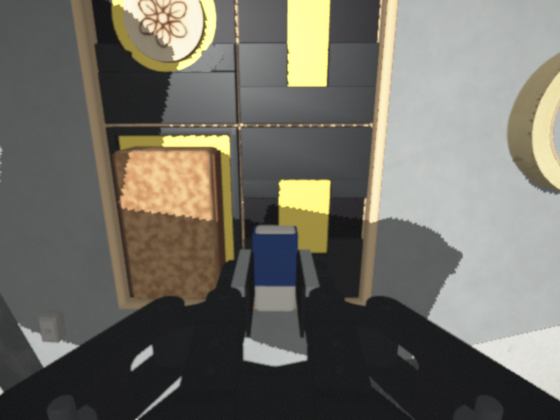

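The eraser is held square, its top spanning columns 254–297 and rows 231–310. The pocket's yellow floor starts at (279–330, 180).

```bash
python3 -c "
from h import *
w=world('w10.png',[[254,232],[297,231],[256,310],[295,310]],.108)*1000;print(w.round(1),np.linalg.norm(w[1]-w[0]),np.linalg.norm(w[0]-w[2]),w.mean(0))
w=world('w10.png',[[279,180],[330,180]],.010)*1000;print(w.mean(0)-29*np.array([.267,.964,0]))
"
```

```text
[[ 524.  -167.7  108. ]
 [ 542.5 -172.3  108. ]
 [ 513.6 -206.2  108. ]
 [ 531.6 -211.1  108. ]] 19.06063614130336 39.84784902282855 [ 527.93199324 -189.33434967  108.        ]
[ 546.63868108 -200.83072513   10.        ]
```

```bash
python3 -m crank '[[0,0,0,-0.6,2.13,0,1.7],[0,0,0,-0.6,2.13,4,1.7],[0,0,0,-0.6,2.13,7.6,1.7],[0,0,0,-0.6,2.13,7.6,1.7],[0,0,0,-0.6,2.13,7.6,1.7]]'
python3 -c "
from h import *
plan(546,-202,16,-15.5)
"
```

```text
t: 17.1
ee_pos: [0.5472, -0.2028, 0.0264]
eef_rot: [2.499, 1.901, 0.001]
contact_force: [0.2, -0.4, 0.5]
opening: 0.0194
gripper_force: 39.7
t=17.10 pos [ 547.2 -202.8   26.4] yaw -15.5 open 19.4 gf 39.7 F [ 0.2 -0.4  0.5] -> turn [0.002 0.    0.   ] shift [ 0.04 -0.14  1.04]
```

```bash
python3 -m crank '[[0,0,0,0.05,-0.1,0.7,1.7],[0,0,0,0.05,-0.1,1.0,1.7],[0,0,0,0.05,-0.1,1.0,1.7]]';python3 -m crank '[[0,0,0,0,0,0.1,1.7],[0,0,0,0,0,0.1,1.7]]'
```

```text
t: 17.48
ee_pos: [0.5458, -0.2024, 0.0152]
eef_rot: [2.501, 1.901, 0.0]
contact_force: [0.1, 0.1, 0.1]
opening: 0.019
gripper_force: 39.7
t: 17.73
ee_pos: [0.5458, -0.2024, 0.0151]
eef_rot: [2.501, 1.901, 0.0]
contact_force: [-3.4, 3.0, 9.2]
opening: 0.0191
gripper_force: 40.8
```

```bash
python3 -m crank '[[0,0,0,0,0,-0.1,3],[0,0,0,0,0,-0.1,3.2],[0,0,0,0,0,-3,3.2],[0,0,0,0,0,-9,3.2],[0,0,0,0,0,-11,3]]'
python3 -m crank '[[0,0,0,0,0,0,3]]'
python3 -c "
from h import *
d=shot('wrist','w11.png')
plan(418.5,299.2,110,49.3)
"
```

```text
t: 18.35
ee_pos: [0.5467, -0.203, 0.1274]
eef_rot: [2.497, 1.898, 0.003]
contact_force: [0.5, 0.5, 0.6]
opening: 0.0301
gripper_force: 0.0
t: 18.48
ee_pos: [0.5462, -0.2027, 0.1251]
eef_rot: [2.499, 1.899, 0.002]
contact_force: [-0.9, -0.2, -1.0]
opening: 0.0298
gripper_force: 0.0
t=18.52 pos [ 545.5 -202.3  123.5] yaw -15.5 open 30.3 gf 0.0 F [-0.1  1.  -1.4] -> turn [-0.    -0.    -1.131] shift [ 44.92 -25.67   1.36]
```

View pics/w11.png

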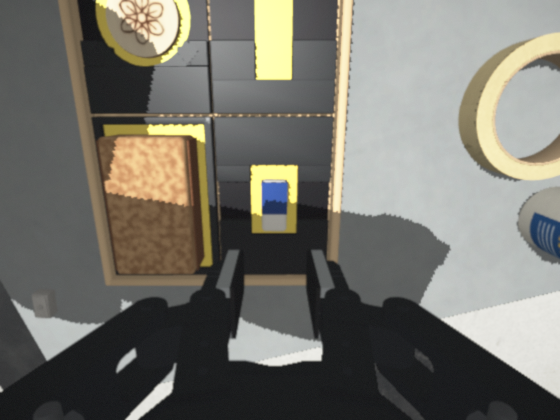

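The eraser lies centred in its pocket at (274,203). Now the crayon; I'll locate it by segmentation, keeping the last view for the final check.

```bash
python3 -m crank '[[0,0,-1.131,44.9,-25.7,1.4,3],[0,0,-1.131,44.9,-25.7,1.4,3],[0,0,-1.131,44.9,-25.7,1.4,3],[0,0,-1.131,44.9,-25.7,1.4,3],[0,0,-1.131,44.9,-25.7,1.4,3]]'
python3 -c "
from h import *
plan(418.5,299.2,110,49.3)
"
```

```text
t: 19.15
ee_pos: [0.4672, 0.1022, 0.114]
eef_rot: [-1.363, -2.828, 0.002]
contact_force: [1.2, 0.1, -0.3]
opening: 0.0299
gripper_force: 0.0
t=19.15 pos [467.2 102.2 114. ] yaw 38.5 open 29.9 gf 0.0 F [ 1.2  0.1 -0.3] -> turn [-0.002 -0.002 -0.188] shift [18.45  8.46  0.41]
```

```bash
python3 -m crank '[[0,0,-0.1,16,8,0.3,3],[0,0,-0.1,16,8,0.3,3],[0,0,-0.1,16,8,0.3,3],[0,0,-0.1,16,8,0.3,3],[0,0,-0.1,16,8,0.3,3]]'
python3 -c "
from h import *
d=shot('wrist','w12.png'); im=cv2.imread('pics/w12.png'); h=cv2.cvtColor(im,cv2.COLOR_BGR2HSV)
m=((h[...,1]>130)&((h[...,0]<10)|(h[...,0]>170))&(h[...,2]>60)).astype(np.uint8)
n,l,st,c=cv2.connectedComponentsWithStats(m)
for i in range(1,n):
    if st[i,4]>300:
        w=world('w12.png',np.argwhere(l==i)[:,::-1],.005)[:,:2]*1000; r=cv2.minAreaRect(w.astype(np.float32)); print(st[i],np.round(r[0],1),np.round(r[1],1),r[2])
plan(418.5,299.2,110,49.3)
"
```

```text
t: 19.77
ee_pos: [0.4322, 0.2751, 0.1113]
eef_rot: [-1.229, -2.89, 0.003]
contact_force: [0.2, -0.2, 0.8]
opening: 0.03
gripper_force: 0.0
[275 128  16  87 854] [419.  299.3] [ 8.3 67.7] 48.934574127197266
t=19.82 pos [432.6 274.7 111.6] yaw 43.9 open 30.3 gf 0.0 F [-0.7  0.7 -0. ] -> turn [-0.002 -0.001 -0.095] shift [2.74 0.69 0.16]
```

```bash
python3 -m crank '[[0,0,-0.09,2.7,0.73,4,3],[0,0,-0.09,2.7,0.73,9,3],[0,0,-0.09,2.7,0.73,10.9,3],[0,0,-0.09,2.7,0.73,10.9,3]]' 30
python3 -c "
from h import *
plan(419,299.3,2,49)
"
```

```text
t: 20.32
ee_pos: [0.4191, 0.2988, 0.0023]
eef_rot: [-1.101, -2.94, 0.003]
contact_force: [0.1, 0.2, -0.2]
opening: 0.0299
gripper_force: 0.0
t=20.32 pos [419.1 298.8   2.3] yaw 49.0 open 29.9 gf 0.0 F [ 0.1  0.2 -0.2] -> turn [-0.002 -0.001 -0.001] shift [0.04 0.03 0.03]
```

```bash
python3 -m crank '[[0,0,0,0,0,0,0.7],[0,0,0,0,0,0,0.7],[0,0,0,0,0,0,0.7],[0,0,0,0,0,0,0.7]]'; python3 -m crank '[[0,0,0,0,0,-4,0.7],[0,0,0,0,0,-9,0.7],[0,0,0,0,0,-10,0.7],[0,0,0,0,0,-10,0.7]]'
python3 -c "
from h import *
plan(582,-71.3,100,-15.5)
"
```

```text
t: 20.82
ee_pos: [0.4197, 0.3001, 0.0042]
eef_rot: [1.098, 2.942, 0.001]
contact_force: [0.1, -3.1, 6.5]
opening: 0.0078
gripper_force: 30.4
t: 21.32
ee_pos: [0.4191, 0.3002, 0.1034]
eef_rot: [1.098, 2.943, 0.0]
contact_force: [-1.0, -0.1, -0.3]
opening: 0.0082
gripper_force: 29.7
t=21.32 pos [419.1 300.2 103.4] yaw 49.1 open 8.2 gf 29.7 F [-1.  -0.1 -0.3] -> turn [ 0.    -0.     1.127] shift [-36.64 -17.4    0.34]
```

```bash
python3 -m crank '[[0,0,1.127,-36.6,-17.4,0.3,0.7],[0,0,1.127,-36.6,-17.4,0.3,0.7],[0,0,1.127,-36.6,-17.4,0.3,0.7],[0,0,1.127,-36.6,-17.4,0.3,0.7],[0,0,1.127,-36.6,-17.4,0.3,0.7]]'
python3 -m crank '[[0,0,0,0,0,0,0.7]]'
python3 -c "
from h import *
plan(582,-71.3,100,-15.5)
"
```

```text
t: 21.95
ee_pos: [0.5443, 0.012, 0.0994]
eef_rot: [-2.314, -2.121, 0.003]
contact_force: [0.6, 0.4, -0.3]
opening: 0.0081
gripper_force: 29.7
t: 22.08
ee_pos: [0.5449, 0.0104, 0.0991]
eef_rot: [-2.315, -2.121, 0.003]
contact_force: [-0.3, 1.1, -0.0]
opening: 0.0079
gripper_force: 29.7
t=22.07 pos [544.9  10.4  99.1] yaw -5.0 open 7.9 gf 29.7 F [-0.3  1.1 -0. ] -> turn [-0.002  0.     0.183] shift [-7.81  4.41 -0.1 ]
```

```bash
python3 -m crank '[[0,0,0.183,-7.8,4.4,0,0.7],[0,0,0.183,-7.8,4.4,0,0.7],[0,0,0.183,-7.8,4.4,0,0.7],[0,0,0.183,-7.8,4.4,0,0.7]]'
python3 -c "
from h import *
d=shot('wrist','w13.png'); im=cv2.imread('pics/w13.png'); h=cv2.cvtColor(im,cv2.COLOR_BGR2HSV)
def seg(m,z):
    n,l,st,c=cv2.connectedComponentsWithStats(m.astype(np.uint8))
    for i in range(1,n):
        if st[i,4]>300:
            w=world('w13.png',np.argwhere(l==i)[:,::-1],z)[:,:2]*1000; r=cv2.minAreaRect(w.astype(np.float32)); print(st[i],np.round(r[0],1),np.round(r[1],1),r[2],(np.mean(cv2.boxPoints(r),0)))
seg((h[...,1]>130)&((h[...,0]<10)|(h[...,0]>170))&(h[...,2]>60),.104)
print('yellow');seg((h[...,1]>130)&(h[...,0]>22)&(h[...,0]<35)&(h[...,2]>90),.010)
plan(582,-71.3,100,-15.5)
"
```

```text
t: 22.58
ee_pos: [0.5813, -0.0659, 0.1002]
eef_rot: [-2.491, -1.91, 0.002]
contact_force: [0.2, 0.5, 0.2]
opening: 0.0082
gripper_force: 29.7
[ 446   73   53   83 1373] [677.2 -17.5] [32.7 17.4] 72.552001953125 [677.19257  -17.468006]
[ 265  198   20  131 2235] [582.  -64.1] [67.9  8.9] 75.3533935546875 [581.9568  -64.12625]
yellow
[285 163  12  87 305] [593.3 -65.8] [67.4  8.2] 74.08847045898438 [593.3198  -65.78686]
[112 175  89  83 359] [490.7 -48.5] [61.2 67.3] 46.276634216308594 [490.6562   -48.549652]
[118 305  40  16 309] [ 448.5 -121.5] [14.5 32.9] 75.1951675415039 [ 448.53653 -121.47452]
[258 339  35  25 408] [ 548.7 -188. ] [25.  29.8] 75.14009857177734 [ 548.7378  -188.01245]
t=22.62 pos [581.4 -65.9 100.6] yaw -15.0 open 8.1 gf 29.7 F [-0.2  0.1 -0.3] -> turn [-0.002 -0.     0.008] shift [-0.51  0.2   0.05]
```

```bash
python3 -m crank '[[0,0,0.008,-0.69,0.19,0,0.7],[0,0,0.008,-0.69,0.19,4,0.7],[0,0,0.008,-0.69,0.19,7.4,0.7],[0,0,0.008,-0.69,0.19,7.4,0.7],[0,0,0.008,-0.69,0.19,7.4,0.7]]'
python3 -c "
from h import *
plan(581.4,-73,15.5,-15.5)
"
```

```text
t: 23.25
ee_pos: [0.5829, -0.0747, 0.0287]
eef_rot: [2.501, 1.899, 0.002]
contact_force: [-0.8, -1.1, 0.5]
opening: 0.0079
gripper_force: 29.7
t=23.25 pos [582.9 -74.7  28.7] yaw -15.6 open 7.9 gf 29.7 F [-0.8 -1.1  0.5] -> turn [ 0.002  0.    -0.001] shift [ 0.13 -0.19  1.32]
```

```bash
python3 -m crank '[[0,0,0,0.1,-0.15,0.8,0.7],[0,0,0,0.1,-0.15,1.3,0.7],[0,0,0,0.1,-0.15,1.3,0.7]]';python3 -m crank '[[0,0,0,0,0,0.1,0.7],[0,0,0,0,0,0.1,0.7]]'
```

```text
t: 23.62
ee_pos: [0.581, -0.0732, 0.0143]
eef_rot: [2.502, 1.9, 0.0]
contact_force: [-0.1, -0.0, 0.4]
opening: 0.0082
gripper_force: 29.7
t: 23.88
ee_pos: [0.5811, -0.0732, 0.0142]
eef_rot: [2.502, 1.9, 0.0]
contact_force: [-3.4, 1.6, 9.1]
opening: 0.0077
gripper_force: 30.7
```

It touched down at the expected height. I'll release, lift, move clear and look from the top.

```bash
python3 -m crank '[[0,0,0,0,0,-0.1,2.2],[0,0,0,0,0,-0.1,2.2],[0,0,0,0,0,-3,2.2],[0,0,0,0,0,-9,2.2],[0,0,0,0,0,-12,2.2]]'; python3 -m crank '[[0,0,0,6,-6,-4,2.2],[0,0,0,12,-12,-6,2.2],[0,0,0,18,-12,-6,2.2],[0,0,0,24,-12,-6,2.2],[0,0,0,24,-12,-6,2.2]]';python3 -m crank '[[0,0,0,0,0,0,2.2],[0,0,0,0,0,0,2.2]]'
python3 -c "
from h import *
d=shot('top','top2.png'); im=cv2.imread('pics/top2.png'); a=cv2.resize(im[135:275,300:470],None,fx=3.2,fy=3.2,interpolation=2); b=cv2.resize(im,(336,252),interpolation=3); c=np.zeros((600,560,3),np.uint8); c[:a.shape[0]+0,:a.shape[1]]=a[:600,:560]
c=np.zeros((a.shape[0],800,3),np.uint8); c[:,:544]=a; s=cv2.resize(im[100:300,60:316],(256,200)); c[:200,544:]=s; cv2.imwrite('pics/final.png',c)"
```

```text
t: 24.5
ee_pos: [0.5817, -0.0735, 0.1362]
eef_rot: [2.5, 1.898, 0.003]
contact_force: [0.7, 0.4, -0.8]
opening: 0.0219
gripper_force: 0.0
t: 25.12
ee_pos: [0.5296, 0.1928, 0.1935]
eef_rot: [2.5, 1.902, 0.001]
contact_force: [1.3, -0.5, 0.0]
opening: 0.0221
gripper_force: 0.0
t: 25.38
ee_pos: [0.5297, 0.1896, 0.1929]
eef_rot: [-2.502, -1.9, 0.001]
contact_force: [-0.1, -0.9, -0.6]
opening: 0.0216
gripper_force: 0.0
```

View pics/final.png

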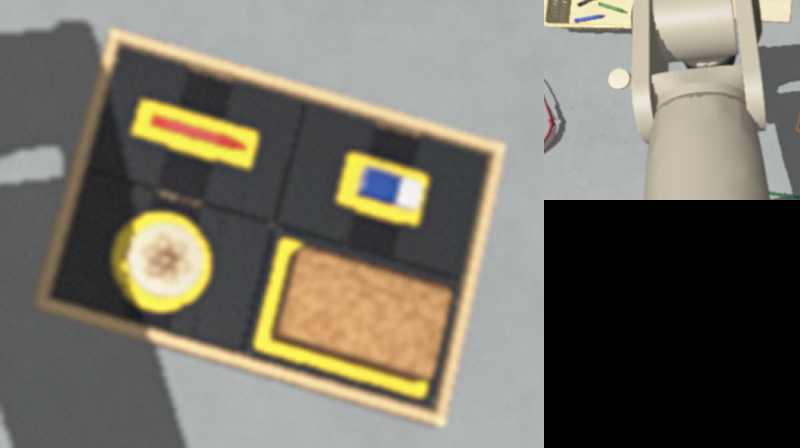

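All four items lie inside their pockets. The block's apparent offset is parallax from its height, and its measured centre is within 2 mm.

```bash
python3 -c "
from cell import ctrl
print(ctrl.close_job())"
```

```text
the job is handed in; nothing more can be done
None
```

The kit is made up and handed in at about 25 s: the flower disc (flower up), sanding block, eraser and red crayon each lie flat in their own cut-outs, and I never touched the plain disc or the yellow crayon.

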